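Clear the tapping guard's gate, release its two catches and hold it open

ROBOT

A 6-joint arm with a two-finger parallel gripper is mounted at the origin on the work surface. World frame = base frame: x ahead of the robot, y to its left, z up, the work surface at z = 0. Lengths are in mm, angles in degrees, forces in N, time in s.
With the tool pointing down it reaches from about 350 to 850 mm from the base axis. Payload 8.1 kg.
Tool frame: the origin (TCP) lies midway between the tips of the shut fingers; the grasp point (between the pads) lies 19 mm behind it; x points along the fingers, y is the direction in which the jaws open and shut, and the axes are right-handed (so a half turn about x gives the same grasp; the last joint's range is limited). The gripper opens to 85 mm and grips with 20 to 120 N. Pads are 22 mm wide; open, the fingers measure 114 mm over their backs; the gripper's body (76 mm by 85 mm) begins 54 mm behind the grasp point. The pads swing forward as they close: fully open they stand 13 mm farther back than shut.
Start: joints at [58.361, 7.471, 85.268, -0, 87.261, -4.893], TCP at [269.999, 535.823, 231.292] pointing down, gripper open.
Joint ranges: [-169.43, 169.43], [-51.17, 129.36], [1.28, 143.12], [-76.62, 256.62], [0, 156.53], [-152.29, 152.29]. Speed limits (degrees/s): [136.94, 136.94, 159.86, 180, 180, 180].

INTERFACE

Orientations are given as [roll, pitch, yaw] about the fixed x, y, z axes, in that order (R = Rz(yaw) Ry(pitch) Rx(roll)).
In Python, from bench import sense, snapshot, hand_in gives the robot as it stands.
- The arm moves only by the tool drive_tool, never from a script. Its argument "deltas" is a list of rows, each a list of 7 numbers: the closure in counts, from 0 (fully open) to 255 (shut), then the shift along the tool's x, y, z in m, then the turn, a rotation vector about the tool's x, y, z in rad. A call has exactly 10 rows; each row is the pose to reach, as a shift and turn from the pose commanded when the call began, along the tool's axes at that moment; what a row does not reach only later rows make up. A row lasts 1/12 s, in which the tool goes at most 41.7 mm and 7.16 degrees, less where a joint would pass 70% of its speed; a pose out of reach is approached as far as the arm can. A call with a gripper value outside its range is refused whole. The fingers move at their own pace and stop on an object; "squeeze" is the grip in N (left out, the last holds). Time passes only in rows, so rows that repeat a pose let the fingers close, or fill a call up. It gives the time, the measured TCP pose, the force and the opening at its end, in the units of the state.
- sense(): the state, without advancing time (a new reading comes with each control period).
- snapshot(name): name is "scene" or "top" or "wrist"; returns a dict with "frame" (384x512x3 uint8, blue, green, red), "fx", "fy", "cx", "cy" (pixels), "rvec" (rotation vector, rad) and "tvec" (3), from world to camera coordinates, as OpenCV has them. Camera axes: x right, y down, z forward; pixel columns grow to the right and rows downward; lengths in mm; the calibration is good to about 2 mm. A picture is of the moment at which its call begins. There is no depth.
- hand_in(): hands the job in, once; it reports no verdict.
The state is a dict: "time": time; "joint_pos": joint angles; "qd": joint speeds; "joint_efforts": joint torques, N m; "tool_pos": TCP position; "tcp_rot": TCP orientation; "ft_force": force on the tool from outside, world axes, zero at the start; "wrist_torque": the same for the moment, N m; "finger_gap": finger opening in mm.
Only numpy, scipy, OpenCV 4.12 (cv2) and the standard library are available. Lean on these libraries where they do the work, as an engineer would, in place of code of your own. Each camera call takes 0.05 s, during which the arm holds its last target.

TASK

First slide the steel pot across the bench, without lifting it, from the ring mark in front of the guard's gate onto the vacant ring mark, and let go of it. Then squeeze the two catches on the gate's top rail fully in, the one nearest the hinge first and after it the one next to the handle post. Then swing the gate by its handle post towards the robot, past its detent, and finish while still holding it wide open, roughly square to its shut position and at rest, with nothing else on the bench disturbed.

Things in the scene. Friction and masses are not known exactly. Their poses are not given: they have to be found in the camera images.
- pot_center (a point): open steel pot, a plain upright cylinder 60 mm across and 60 mm tall with a 3 mm wall, 0.2 to 0.45 kg, open at the top; the point is its centre, 30 mm above its underside
- mark_gate_center (a point): flat black ring mark, 82 mm outside and 70 mm inside diameter, painted on the bench in front of the gate, within the gate's swing, where the pot stands at the start; the point is its centre on the bench
- mark_park_center (a point): the like ring mark, vacant, to the right of the gate's swing seen from the robot, 160 to 250 mm from the first; the point is its centre on the bench
- gate_hinge (a point): point on the vertical hinge axis of the gate, at its left end seen from the robot, 120 mm above the bench. Axes fixed: z up, x into the guard (square to the shut gate), y along the shut gate to the hinge side. The guard is a pen of clear panels and aluminium bars, 270 mm wide, 125 mm high, open on top, a vice inside, fixed to the bench
- gate_handle (a point): Handle of the gate (leaf 222 mm long, 20 mm thick, 30 to 120 mm above the bench): an upright round black post, 18 mm in diameter, from 120 to 175 mm above the bench, 190 mm from the hinge axis; the point is on its axis at 148 mm. Own axes, turning with the gate: z up, y along the leaf to the hinge, x square to it, into the guard when shut.
- gate (a joint): opening angle, rad: 0 shut, grows as the handle end swings towards the robot (clockwise from above), stop at 1.65. A light spring pulls it shut (2.4 N at the handle when wide); a sprung ball detent resists from 0.65 to 0.8 rad (5 to 7 N at the handle), then gives way; let go beyond it, the gate falls back onto it at about 0.93 rad. Locked until both catches are in
- hinge_catch_mid (a point): Catch nearest the hinge, 60 mm from its axis: two steel paddles on the gate's top rail, front and back, 30 mm long, 128 to 164 mm above the bench, linked to move equally. 46 mm over their outer faces when out, 32 mm fully in: pinch across the gate (point's x), over 10 N; they stay in by friction and lift a bolt. Point: midway between them, 146 mm above the bench; axes as gate_handle
- hinge_catch (a joint): travel of each paddle of the catch nearest the hinge in m: 0 out, 0.007 fully in
- handle_catch_mid (a point): the like catch next to the handle post, 125 mm from the hinge axis, 65 mm from the other catch and from the handle; the point lies midway between the paddles at half their height, 146 mm above the bench; axes as gate_handle
- handle_catch (a joint): travel of each paddle of the catch next to the handle post in m: 0 out, 0.007 fully in
- screw_tray: bystander: clear plastic tray of bolts, 110 x 80 x 30 mm; origin at the centre of its underside
- hex_key: bystander: hex key with a red grip lying flat, 110 mm long; origin at the centre of its underside
- ratchet: bystander: spanner lying flat, 200 mm long; origin at the centre of its underside
- oil_bottle: bystander: white bottle with a black cap, 48 mm across, 120 mm tall; origin at the centre of its underside
- tape_roll: bystander: black roll of tape lying flat, 90 mm across, 20 mm high; origin at the centre of its underside
- carton: bystander: small cardboard box, 100 x 130 x 60 mm; origin at the centre of its underside
- tap_holder: bystander: steel tap holder standing upright, 32 mm across, 55 mm tall; origin at the centre of its underside
Things that resemble listed ones, but are neither listed nor needed, are in the scene too. What is shaped like the part that bears pot_center but purple or red is not meant.

How it is judged (in metres and radians):
On the way, in this order (a step that is already met when the one before it is completed fails the run):
1. the pot stands on the vacant ring mark, centred within 15 mm, and is let go (horizontal distance between pot_center and mark_park_center below 0.015 m and contact force between the fingers and pot below 0.1 N), for 0.2 s.
2. the catch nearest the hinge is squeezed in (paddle travel over 5.5 of 7 mm) (value of joint hinge_catch above 0.0055 m), for 0.1 s.
3. the catch next to the handle is squeezed in (over 5.5 mm) (value of joint handle_catch above 0.0055 m), for 0.1 s.
4. the gate is past its detent (over 1.05 rad) (value of joint gate above 1.05 rad), for 0.1 s.
At the end, for the whole second after the job is handed in: The program ends with the gripper in contact with the gate (over 0.5 N) and holding it at rest (under 0.1 rad/s) at more than 1.2 rad, both catches in (over 5 mm), the pot upright on the bench, centred on the second ring mark within 15 mm and not touching the gate (value of joint gate between 1.2 and 1.66 rad and velocity of joint gate between -0.1 and 0.1 rad/s and contact force between the fingers and gate above 0.5 N and value of joint each of hinge_catch, handle_catch above 0.005 m and horizontal distance between pot_center and mark_park_center below 0.015 m and height (world z) of pot_center below 0.035 m and angle between pot_center's own z axis and vertical below 0.1 rad and contact force between pot and gate below 0.2 N); the arm keeps its last pose, push and grip.
It fails at once if the pot is lifted off the bench (its centre over 10 mm higher) (height (world z) of pot_center above 0.04 m).
It fails at once if the pot is tipped by more than 0.35 rad (angle between pot_center's own z axis and vertical above 0.35 rad).
It fails at once if a bystander is shifted by more than 30 mm (distance of any of screw_tray, hex_key, ratchet, oil_bottle, tape_roll, carton, tap_holder from where it was at the start of the episode above 0.03 m).
It also fails if it takes over 70 s, if anything falls off the work surface, if the arm or the gripper's body presses on something with over 40 N, if the wrist force passes 120 N, or if a joint passes its speed limit or range.

## Working session

There is one attempt and no reset: what is moved stays moved. The work goes in short steps, Python scripts to look and compute and a tool call to move; the robot and the scene stay as the last step left them, time stands still between calls to the robot, and variables do not carry over. Pictures are saved under pics/ and viewed, and the job is handed in when it is done.

Besides the shell and the picture viewer there is one more tool, called in YAML: its name, and indented under it one key for each argument. drive_tool: Moves the arm, as the interface text tells. Its arguments: {"type":"object","properties":{"deltas":{"type":"array","items":{"type":"array","items":{"type":"number"}}},"squeeze":{"type":"number"}},"required":["deltas"]}

```bash
ls; mkdir -p pics; cat > h.py <<'E'
import numpy as np, cv2
from bench import sense, snapshot, hand_in
def save(s,n): cv2.imwrite('pics/'+n+'.png',s['frame'])
def cam(s):
    R,_=cv2.Rodrigues(np.array(s['rvec'],float)); t=np.array(s['tvec'],float).reshape(3)
    return R,t
def ray(s,u,v):
    R,t=cam(s); d=R.T@np.array([(u-s['cx'])/s['fx'],(v-s['cy'])/s['fy'],1.]); return -R.T@t,d
def onplane(s,u,v,z):
    o,d=ray(s,u,v); return o+d*(z-o[2])/d[2]
def proj(s,p):
    R,t=cam(s); c=R@np.array(p,float)+t; return s['fx']*c[0]/c[2]+s['cx'], s['fy']*c[1]/c[2]+s['cy']
E
python3 - <<'E'
from h import *
import pickle
print(sense())
d={}
for n in ['scene','top','wrist']:
    s=snapshot(n); save(s,n+'0'); d[n]=s; print(n,s['fx'],s['cx'],s['cy'],ray(s,256,192))
pickle.dump(d,open('s0.pkl','wb'))
E
```

```text
pics
{'time': 0.0, 'joint_pos': array([ 5.83630566e+01,  7.51458429e+00,  8.53309278e+01, -9.00445944e-05,
        8.72616586e+01, -4.89327172e+00]), 'qd': array([ 0.05289507,  0.09458162, -0.08784011, -0.02759134,  0.17808359,
       -0.12535662]), 'joint_efforts': array([-1.02144448e-03, -5.69384766e+01, -5.00562501e+01, -2.77599793e-04,
        1.48382667e-02,  7.15802662e-05]), 'tool_pos': array([269.68666549, 535.34592142, 230.23409795]), 'tcp_rot': array([ -94.84519128,   89.89282923, -121.58885859]), 'ft_force': array([-0.76218215, -0.17029559,  0.57951949]), 'wrist_torque': array([-0.04456119,  0.00902755,  0.01021167]), 'finger_gap': 85.30146937781265}
scene 466.08698115745176 264.78433719737683 197.0403275993659 (array([1389.81065014, -304.50080541, 1068.95263837]), array([-0.65117955,  0.24107266, -0.71994536]))
top 382.9982968876943 254.95995990271848 191.59812877094245 (array([ 430.49604639,   42.84396246, 1270.6142151 ]), array([ 0.08910034,  0.0031555 , -0.99602191]))
wrist 341.2305855960058 249.4797960872974 190.1074711944512 (array([198.57652054, 571.05036648, 372.90724819]), array([ 0.28979732, -0.12639722, -0.94891366]))
```

View pics/scene0.png

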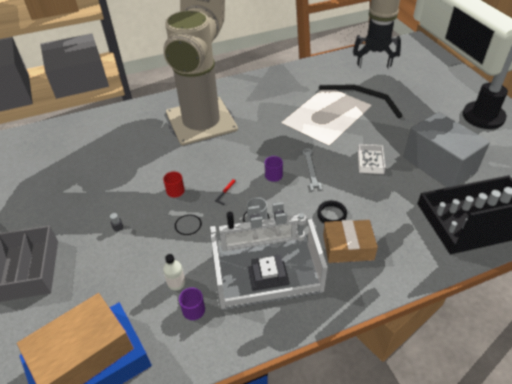

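View pics/top0.png

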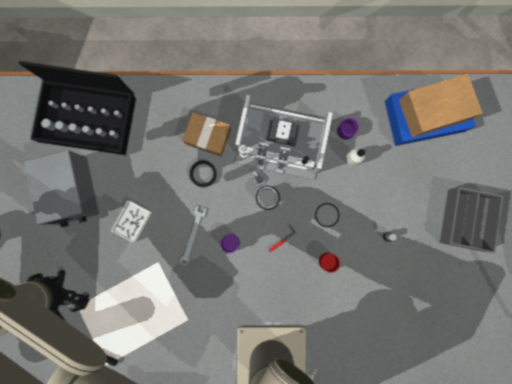

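View pics/wrist0.png

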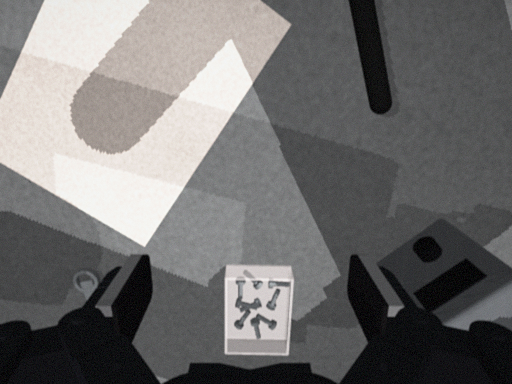

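```bash
python3 - <<'E'
import pickle,cv2
d=pickle.load(open('s0.pkl','rb'))
f=d['top']['frame'][85:275,180:380]; cv2.imwrite('pics/topc.png',cv2.resize(f,None,fx=4,fy=3.1*4/3.1*0.78 if 0 else 3.1,interpolation=cv2.INTER_CUBIC) if 0 else cv2.resize(f[:150],None,fx=4,fy=4,interpolation=cv2.INTER_CUBIC))
f=d['scene']['frame'][150:300,160:360]; cv2.imwrite('pics/scenec.png',cv2.resize(f,None,fx=4,fy=4,interpolation=cv2.INTER_CUBIC))
E
```

```text
(no output)
```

View pics/topc.png

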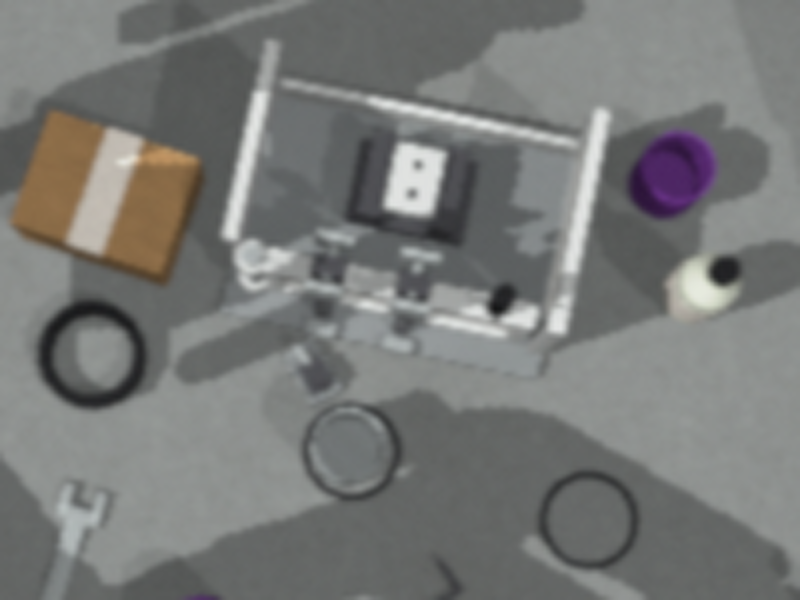

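View pics/scenec.png

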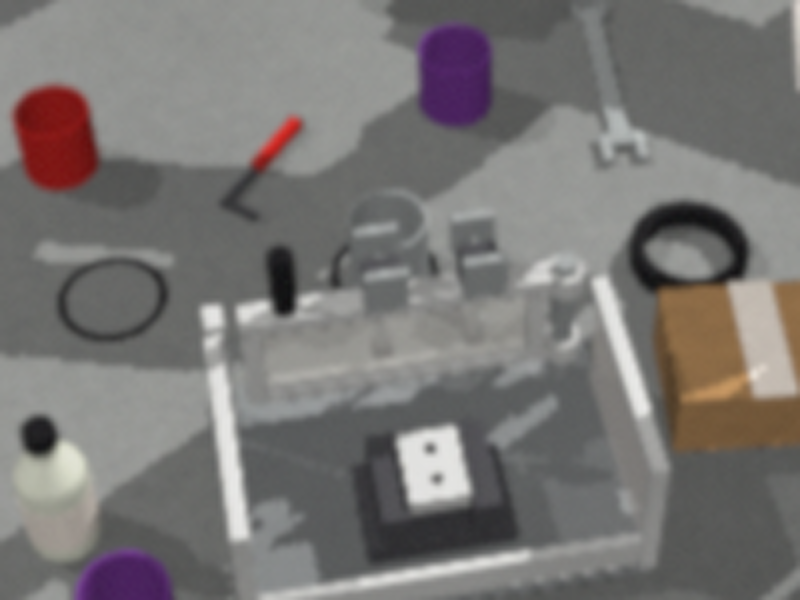

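```bash
cat > m.py <<'E'
from h import *
import pickle
d=pickle.load(open('s0.pkl','rb')); s=d['top']; c=d['scene']
f=s['frame']; g=cv2.cvtColor(f,cv2.COLOR_BGR2GRAY)
# ring
for nm,(u0,v0,r) in {'gate':(267.5,197.5,16),'park':(327,214.5,16)}.items():
    patch=np.zeros_like(g); cv2.circle(patch,(int(u0),int(v0)),r,255,-1)
    m=((g<55)&(patch>0)).astype(np.uint8)
    ys,xs=np.nonzero(m); 
    e=cv2.fitEllipse(np.c_[xs,ys].astype(np.float32)); print(nm,len(xs),e,onplane(s,*e[0],0).round(1))
T=lambda u,v:((u-1.5)/4+180,(v-1.5)/4+85)
S=lambda u,v:((u-1.5)/4+160,(v-1.5)/4+150)
pr=lambda n,p:print(n,np.round(p,1))
pr('pot rim top',onplane(s,*T(352,448),60))
pr('pot rim scene',onplane(c,*S(390,220),60))
pr('handle top tip',onplane(s,*T(505,294),175)); pr('handle base top',onplane(s,*T(499,303),120))
pr('handle scene tip',onplane(c,*S(281,255),175)); pr('handle base sc',onplane(c,*S(285,308),120))
pr('hinge top',onplane(s,*T(250,258),125))
pr('hinge scene',onplane(c,*S(567,266),125))
for n,p in dict(hb=(338,238),hf=(322,328),kb=(420,257),kf=(400,345)).items(): pr(n,onplane(s,*T(*p),164))
for n,p in dict(kb=(385,274),kf=(375,232),hb=(483,262),hf=(472,216)).items(): pr('sc'+n,onplane(c,*S(*p),164))
pr('park sc',onplane(c,*S(112,299),0))
E
python3 m.py
```

```text
Traceback (most recent call last):
  File "m.py", line 10, in <module>
    e=cv2.fitEllipse(np.c_[xs,ys].astype(np.float32)); print(nm,len(xs),e,onplane(s,*e[0],0).round(1))
cv2.error: OpenCV(4.12.0) /io/opencv/modules/imgproc/src/shapedescr.cpp:361: error: (-201:Incorrect size of input array) There should be at least 5 points to fit the ellipse in function 'fitEllipseNoDirect'
```

```bash
sed -i 's/m=((g<55)&(patch>0))/bh=cv2.morphologyEx(g,cv2.MORPH_BLACKHAT,np.ones((7,7),np.uint8)); m=((bh>18)\&(patch>0))/' m.py; python3 m.py
```

```text
gate 160 ((267.4146728515625, 197.16378784179688), (23.211774826049805, 23.531309127807617), 125.51397705078125) [526.8   8.9   0. ]
park 177 ((326.8069763183594, 214.48411560058594), (22.682071685791016, 23.463436126708984), 107.59032440185547) [ 469.  -187.3    0. ]
pot rim top [524.    9.9  60. ]
pot rim scene [526.2  17.1  60. ]
handle top tip [626.6 -98.1 175. ]
handle base top [ 629.5 -100.6  120. ]
handle scene tip [624.9 -94.8 175. ]
handle base sc [622.8 -95.3 120. ]
hinge top [663.7  88.3 125. ]
hinge scene [667.6  89.4 125. ]
hb [670.5  22.3 164. ]
hf [603.8  34.2 164. ]
kb [656.1 -37.7 164. ]
kf [591.2 -22.6 164. ]
sckb [657.3 -36.5 164. ]
sckf [621.1 -29.  164. ]
schb [672.9  25.1 164. ]
schf [633.4  34.8 164. ]
park sc [ 466.1 -184.9    0. ]
```

```bash
cat >> h.py <<'E'
from scipy.spatial.transform import Rotation as Ro
def Rt(st): 
    r,p,y=np.radians(st['tcp_rot']); return Ro.from_euler('xyz',[r,p,y]).as_matrix()
def st():
    s=sense(); R=Rt(s); y=R[:,1]; print('t',round(s['time'],2),'pos',s['tool_pos'].round(1),'gap',round(s['finger_gap'],1),'F',s['ft_force'].round(1),'jawyaw',np.degrees(np.arctan2(y[1],y[0])).round(2),'xax',R[:,0].round(3),'q',s['joint_pos'].round(1)); return s,R
def delta(target,jaw=None,s=None):
    """target TCP mm, jaw yaw deg (tool straight down) -> shift in m and rotvec in tool frame"""
    s,R=st(); d=R.T@(np.array(target)-s['tool_pos'])/1000
    if jaw is None: print('shift',d.round(4)); return
    a=np.radians(jaw); x=np.array([0,0,-1.]); y=np.array([np.cos(a),np.sin(a),0]); Rn=np.c_[x,y,np.cross(x,y)]
    rv=Ro.from_matrix(R.T@Rn).as_rotvec(); print('shift',d.round(4),'rv',rv.round(4),np.degrees(np.linalg.norm(rv)).round(1))
E
python3 - <<'E'
from h import *
s,R=st(); print(R.round(3))
delta([526,9,230],-12)
delta([526,9,230],75)
import pickle
d=pickle.load(open('s0.pkl','rb')); t=d['top']
for n,p in dict(tape=(203,173),keyend=(293,226),key2=(270,249),spanner=(200,210),bottle=(356,156),carton=(210,134),purple=(230,243),holder=(390,237)).items(): print(n,onplane(t,*p,20).round(0))
E
```

```text
t 0.15 pos [269.8 535.4 230.5] gap 85.3 F [ 0.5 -0.5 -0.1] jawyaw 63.25 xax [-0.001 -0.001 -1.   ] q [58.4  7.5 85.3  0.  87.3 -4.9]
[[-0.001  0.45   0.893]
 [-0.001  0.893 -0.45 ]
 [-1.    -0.001 -0.   ]]
t 0.15 pos [269.8 535.4 230.5] gap 85.3 F [ 0.5 -0.5 -0.1] jawyaw 63.25 xax [-0.001 -0.001 -1.   ] q [58.4  7.5 85.3  0.  87.3 -4.9]
shift [ 0.0009 -0.3548  0.4657] rv [1.3134e+00 8.0000e-04 1.3000e-03] 75.3
t 0.15 pos [269.8 535.4 230.5] gap 85.3 F [ 0.5 -0.5 -0.1] jawyaw 63.25 xax [-0.001 -0.001 -1.   ] q [58.4  7.5 85.3  0.  87.3 -4.9]
shift [ 0.0009 -0.3548  0.4657] rv [-0.205  -0.0003  0.0014] 11.7
tape [606. 221.  20.]
keyend [431. -73.  20.]
key2 [357.   2.  20.]
spanner [484. 230.  20.]
bottle [ 661. -284.   20.]
carton [736. 199.  20.]
purple [377. 131.  20.]
holder [ 395. -387.   20.]
```

drive_tool:
  deltas:
    - [0, 0, -0.01, 0.013, 0, 0, 0]
    - [0, 0, -0.032, 0.042, -0.02, 0, 0]
    - [0, 0, -0.056, 0.074, -0.05, 0, 0]
    - [0, 0, -0.08, 0.105, -0.08, 0, 0]
    - [0, 0, -0.104, 0.137, -0.11, 0, 0]
    - [0, 0, -0.128, 0.168, -0.14, 0, 0]
    - [0, 0, -0.152, 0.2, -0.17, 0, 0]
    - [0, 0, -0.176, 0.232, -0.187, 0, 0]
    - [0, 0, -0.2, 0.263, -0.187, 0, 0]
    - [0, 0, -0.224, 0.294, -0.187, 0, 0]

```text
time: 0.98
tool_pos: [432.0, 201.6, 231.2]
tcp_rot: [30.6, 90.0, 14.6]
ft_force: [1.1, 0.8, -0.1]
finger_gap: 85.1
```

drive_tool:
  deltas:
    - [0, 0, -0.024, 0.022, 0, 0, 0]
    - [0, 0, -0.048, 0.045, 0, 0, 0]
    - [0, 0, -0.072, 0.067, 0, 0, 0]
    - [0, 0, -0.092, 0.087, 0, 0, 0]
    - [0, 0, -0.105, 0.098, 0, 0, 0]
    - [0, 0, -0.105, 0.098, 0, 0, 0]
    - [0, 0, -0.105, 0.098, 0, 0, 0]
    - [0, 0, -0.105, 0.098, 0, 0, 0]
    - [0, 0, -0.105, 0.098, 0, 0, 0]
    - [0, 0, -0.105, 0.098, 0, 0, 0]

```text
time: 1.82
tool_pos: [496.5, 76.5, 231.3]
tcp_rot: [123.2, 90.0, 107.2]
ft_force: [-0.1, 0.2, 0.0]
finger_gap: 85.5
```

```bash
python3 - <<'E'
from h import *
import pickle
delta([525,9.5,150],74)
s=snapshot('wrist'); save(s,'w1'); pickle.dump(s,open('w1.pkl','wb'))
E
```

```text
t 1.82 pos [496.5  76.5 231.3] gap 85.5 F [-0.1  0.2  0. ] jawyaw 74.06 xax [-0.  0. -1.] q [  2.9  -7.8 100.5   0.   87.3 -71.2]
shift [ 0.0813 -0.0567  0.0458] rv [ 0.001  -0.0001 -0.0002] 0.1
```

View pics/w1.png

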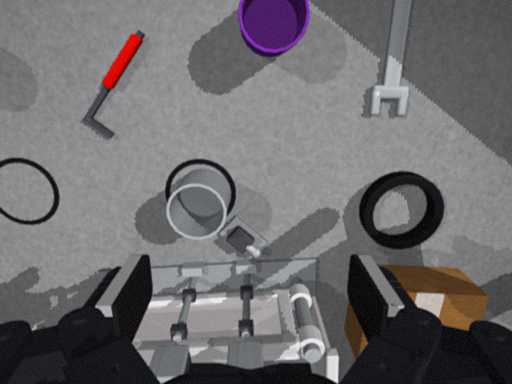

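```bash
python3 - <<'E'
from h import *
import pickle
s=pickle.load(open('w1.pkl','rb'))
for n,p,z in [('rim',(197,211),60),('rimL',(166,211),60),('rimR',(228,211),60),('rimT',(197,184),60),('rimB',(197,239),60),('ring',(200.5,192),0),('park',(23,191),0),('blk',(240,240),0),('blkL',(222,236),0),('blkB',(253,256),0),('blkT',(232,216),0),('blkR',(268,238),0),('keyelbow',(85,122),0),('keytip',(112,133),0)]: print(n,onplane(s,*p,z).round(1))
f=s['frame'][140:300,120:320]; cv2.imwrite('pics/w1c.png',cv2.resize(f,None,fx=3.7,fy=3.7,interpolation=cv2.INTER_CUBIC))
E
```

```text
rim [525.   14.1  60. ]
rimL [516.5 -15.3  60. ]
rimR [533.4  43.5  60. ]
rimT [498.5  23.1  60. ]
rimB [553.9   4.3  60. ]
ring [523.8   9.5   0. ]
park [ 466.1 -186.7    0. ]
blk [595.2  36.    0. ]
blkL [584.   16.6   0. ]
blkB [620.4  45.1   0. ]
blkT [562.5  35.8   0. ]
blkR [601.9  69.2   0. ]
keyelbow [413.6 -85.1   0. ]
keytip [432.7 -61.7   0. ]
```

View pics/w1c.png

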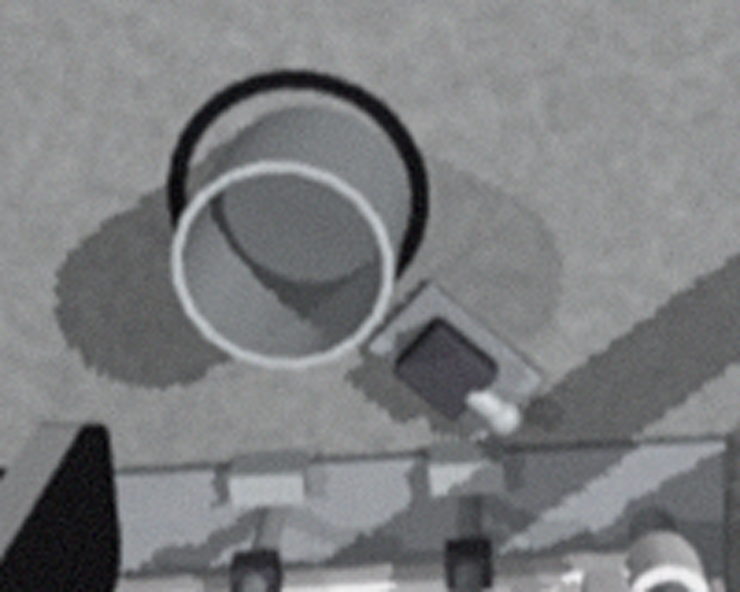

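drive_tool:
  deltas:
    - [0, 0.01, -0.01, 0.01, -0.08, 0, 0]
    - [0, 0.025, -0.024, 0.02, -0.18, 0, 0]
    - [0, 0.045, -0.04, 0.034, -0.28, 0, 0]
    - [0, 0.065, -0.05, 0.042, -0.366, 0, 0]
    - [0, 0.081, -0.0542, 0.0451, -0.366, 0, 0]
    - [0, 0.081, -0.0542, 0.0451, -0.366, 0, 0]
    - [0, 0.105, -0.0542, 0.0451, -0.366, 0, 0]
    - [0, 0.13, -0.0542, 0.0451, -0.366, 0, 0]
    - [0, 0.13, -0.0542, 0.0451, -0.366, 0, 0]
    - [0, 0.13, -0.0542, 0.0451, -0.366, 0, 0]

```text
time: 2.7
tool_pos: [524.2, 11.8, 101.1]
tcp_rot: [167.8, 89.8, 172.8]
ft_force: [-0.6, 0.2, 0.4]
finger_gap: 85.4
```

```bash
python3 - <<'E'
from h import *
import pickle
delta([525,12,15],95)
s=snapshot('wrist'); save(s,'w2'); pickle.dump(s,open('w2.pkl','wb'))
E
```

```text
t 2.7 pos [524.2  11.8 101.1] gap 85.4 F [-0.6  0.2  0.4] jawyaw 94.97 xax [-0.003  0.    -1.   ] q [ -4.3   1.8 105.2   0.   73.1 -99.3]
shift [0.0861 0.0001 0.001 ] rv [-0.0006 -0.0026 -0.0006] 0.2
```

View pics/w2.png

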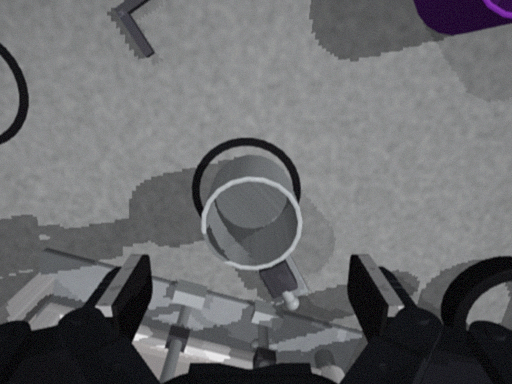

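drive_tool:
  deltas:
    - [0, 0.015, 0, 0.001, 0, 0, 0]
    - [0, 0.035, 0, 0.001, 0, 0, 0]
    - [0, 0.055, 0, 0.001, 0, 0, 0]
    - [0, 0.072, 0, 0.001, 0, 0, 0]
    - [0, 0.083, 0, 0.001, 0, 0, 0]
    - [0, 0.086, 0, 0.001, 0, 0, 0]
    - [60, 0.086, 0, 0.001, 0, 0, 0]
    - [120, 0.086, 0, 0.001, 0, 0, 0]
    - [180, 0.086, 0, 0.001, 0, 0, 0]
    - [255, 0.086, 0, 0.001, 0, 0, 0]
  squeeze: 20

```text
time: 3.58
tool_pos: [527.8, 11.2, 17.2]
tcp_rot: [-1.4, 89.8, 3.5]
ft_force: [-2.2, 3.2, 6.7]
finger_gap: 60.2
```

drive_tool:
  deltas:
    - [255, 0, 0, 0, 0, 0, 0]
    - [255, 0, 0, 0, 0, 0, 0]
    - [255, 0, 0, 0, 0, 0, 0]
    - [255, 0, 0, 0, 0, 0, 0]
    - [255, 0, 0, 0, 0, 0, 0]
    - [255, 0, 0, 0, 0, 0, 0]
    - [255, 0, 0, 0, 0, 0, 0]
    - [255, 0, 0, 0, 0, 0, 0]
    - [255, 0, 0, 0, 0, 0, 0]
    - [255, 0, 0, 0, 0, 0, 0]
  squeeze: 20

```text
time: 4.42
tool_pos: [527.8, 11.2, 17.2]
tcp_rot: [-1.1, 89.8, 3.9]
ft_force: [-2.6, 1.9, 7.2]
finger_gap: 60.3
```

```bash
python3 - <<'E'
from h import *
delta([467.5,-187,15])
s=snapshot('wrist'); save(s,'w3'); 
E
```

```text
t 4.42 pos [527.8  11.2  17.2] gap 60.3 F [-2.6  1.9  7.2] jawyaw 94.94 xax [ 0.003  0.    -1.   ] q [ -4.4   8.7 107.7   0.   63.5 -99.3]
shift [ 0.002  -0.1923 -0.0771]
```

View pics/w3.png

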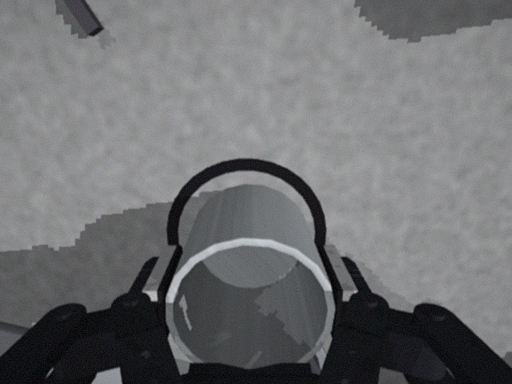

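drive_tool:
  deltas:
    - [255, 0, -0.006, -0.0023, 0, 0, 0]
    - [255, 0, -0.018, -0.007, 0, 0, 0]
    - [255, 0, -0.034, -0.0132, 0, 0, 0]
    - [255, 0, -0.05, -0.0194, 0, 0, 0]
    - [255, 0, -0.066, -0.0256, 0, 0, 0]
    - [255, 0, -0.082, -0.0318, 0, 0, 0]
    - [255, 0, -0.098, -0.038, 0, 0, 0]
    - [255, 0, -0.114, -0.0442, 0, 0, 0]
    - [255, 0, -0.126, -0.0489, 0, 0, 0]
    - [255, 0, -0.132, -0.0512, 0, 0, 0]

```text
time: 5.3
tool_pos: [488.0, -126.2, 17.2]
tcp_rot: [-10.9, 89.8, -6.0]
ft_force: [1.4, 3.9, 5.7]
finger_gap: 60.5
```

drive_tool:
  deltas:
    - [255, 0, -0.006, -0.0023, 0, 0, 0]
    - [255, 0, -0.015, -0.006, 0, 0, 0]
    - [255, 0, -0.027, -0.0105, 0, 0, 0]
    - [255, 0, -0.039, -0.0152, 0, 0, 0]
    - [255, 0, -0.05, -0.0194, 0, 0, 0]
    - [255, 0, -0.057, -0.022, 0, 0, 0]
    - [255, 0, -0.0605, -0.0235, 0, 0, 0]
    - [255, 0, -0.0605, -0.0235, 0, 0, 0]
    - [255, 0, -0.0605, -0.0235, 0, 0, 0]
    - [255, 0, -0.0605, -0.0235, 0, 0, 0]

```text
time: 6.13
tool_pos: [469.8, -188.5, 17.2]
tcp_rot: [-42.0, 89.8, -37.0]
ft_force: [-1.8, -2.1, 5.8]
finger_gap: 60.6
```

```bash
python3 - <<'E'
from h import *
import pickle
st()
s=snapshot('wrist'); save(s,'w4'); t=snapshot('top'); save(t,'t4'); pickle.dump((s,t),open('w4.pkl','wb'))
E
```

```text
t 6.13 pos [ 469.8 -188.5   17.2] gap 60.6 F [-1.8 -2.1  5.8] jawyaw 94.92 xax [ 0.003 -0.002 -1.   ] q [ -27.6    5.5  111.2   -0.    63.1 -122.5]
```

View pics/w4.png

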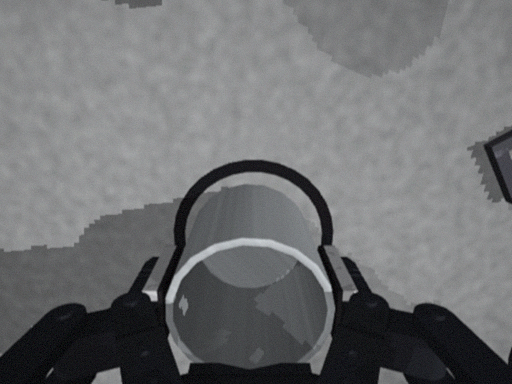

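```bash
python3 - <<'E'
from h import *
import pickle
s,t=pickle.load(open('w4.pkl','rb'))
for n,p in dict(ringtop=(254,160),basetop=(247,183),ringL=(175,228),ringR=(333,232),).items(): print(n,onplane(s,*p,0).round(1))
for n,p in dict(rimTop=(248,239),rimL=(165,300),rimR=(335,300)).items(): print(n,onplane(s,*p,60).round(1))
f=s['frame'][140:300,150:350]; cv2.imwrite('pics/w4c.png',cv2.resize(f,None,fx=3.7,fy=3.7,interpolation=cv2.INTER_CUBIC))
E
```

```text
ringtop [ 427.1 -190.4    0. ]
basetop [ 438.9 -192.8    0. ]
ringL [ 466.  -227.5    0. ]
ringR [ 461.3 -146.7    0. ]
rimTop [ 439.3 -191.9   60. ]
rimL [ 464.8 -218.5   60. ]
rimR [ 459.8 -160.2   60. ]
```

View pics/w4c.png

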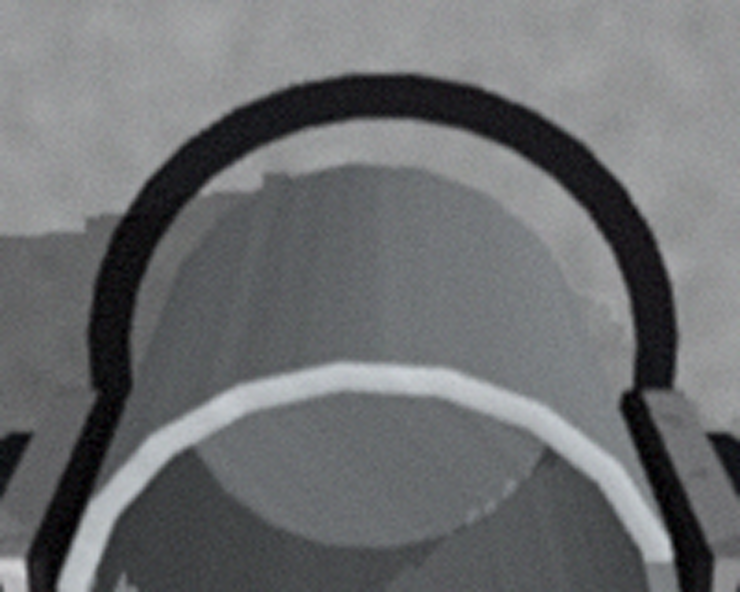

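drive_tool:
  deltas:
    - [255, 0, 0.001, 0, 0, 0, 0]
    - [255, 0, 0.002, 0, 0, 0, 0]
    - [255, 0, 0.003, 0, 0, 0, 0]
    - [255, 0, 0.003, 0, 0, 0, 0]
    - [200, 0, 0.003, 0, 0, 0, 0]
    - [100, 0, 0.003, 0, 0, 0, 0]
    - [0, 0, 0.003, 0, 0, 0, 0]
    - [0, 0, 0.003, 0, 0, 0, 0]
    - [0, 0, 0.003, 0, 0, 0, 0]
    - [0, 0, 0.003, 0, 0, 0, 0]

```text
time: 7.07
tool_pos: [467.9, -183.9, 15.0]
tcp_rot: [136.9, 90.0, 141.8]
ft_force: [-0.4, -0.2, -0.1]
finger_gap: 85.5
```

drive_tool:
  deltas:
    - [0, -0.01, 0, 0, 0, 0, 0]
    - [0, -0.03, 0, 0, 0, 0, 0]
    - [0, -0.06, 0, 0, 0, 0, 0]
    - [0, -0.09, 0, 0, 0, 0, 0]
    - [0, -0.12, 0, 0, 0, 0, 0]
    - [0, -0.15, 0, 0, 0, 0, 0]
    - [0, -0.18, 0, 0, 0, 0, 0]
    - [0, -0.21, 0, 0, 0, 0, 0]
    - [0, -0.22, 0, 0, 0, 0, 0]
    - [0, -0.22, 0, 0, 0, 0, 0]

```text
time: 7.9
tool_pos: [469.9, -185.0, 239.6]
tcp_rot: [-31.8, 89.6, -26.8]
ft_force: [0.8, -0.0, 0.4]
finger_gap: 85.4
```

```bash
python3 - <<'E'
from h import *
import pickle
delta([600,40,240],-12); 
s=snapshot('wrist'); save(s,'w5'); t=snapshot('top'); save(t,'t5'); pickle.dump((s,t),open('w5.pkl','wb'))
E
```

```text
t 7.9 pos [ 469.9 -185.   239.6] gap 85.4 F [ 0.8 -0.   0.4] jawyaw 94.94 xax [ 0.006 -0.003 -1.   ] q [ -27.3   -8.    99.8    0.    87.8 -122.3]
shift [-0.0003  0.2129  0.149 ] rv [ 1.8665  0.0074 -0.0029] 106.9
```

View pics/w5.png

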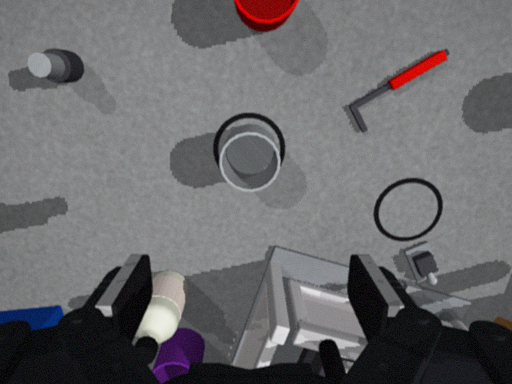

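drive_tool:
  deltas:
    - [0, 0, 0.01, 0.01, 0.08, 0, 0]
    - [0, 0, 0.025, 0.025, 0.19, 0, 0]
    - [0, 0, 0.04, 0.04, 0.3, 0, 0]
    - [0, 0, 0.055, 0.055, 0.41, 0, 0]
    - [0, 0, 0.07, 0.07, 0.52, 0, 0]
    - [0, 0, 0.085, 0.085, 0.63, 0, 0]
    - [0, 0, 0.1, 0.1, 0.74, 0, 0]
    - [0, 0, 0.115, 0.115, 0.85, 0, 0]
    - [0, 0, 0.13, 0.13, 0.96, 0, 0]
    - [0, 0, 0.14, 0.14, 1.07, 0, 0]

```text
time: 8.83
tool_pos: [595.0, -30.8, 231.9]
tcp_rot: [-136.7, 89.7, 166.7]
ft_force: [1.1, 0.1, -0.8]
finger_gap: 85.7
```

```bash
python3 - <<'E'
from h import *
import pickle
delta([653,30.3,240],-12); 
s,t=pickle.load(open('w5.pkl','rb'))
print(onplane(s,249,148,0),onplane(s,248.5,162,60))
E
```

```text
t 8.83 pos [595.  -30.8 231.9] gap 85.7 F [ 1.1  0.1 -0.8] jawyaw 33.37 xax [-0.005  0.001 -1.   ] q [ -7.9   7.1  85.6   0.   87.6 -41.3]
shift [-0.0083  0.082  -0.0192] rv [ 0.7918 -0.002   0.0046] 45.4
[ 466.43236528 -187.02953031    0.        ] [ 468.05117926 -187.11249085   60.        ]
```

drive_tool:
  deltas:
    - [0, 0, 0.01, -0.002, 0.11, 0, 0]
    - [0, -0.002, 0.025, -0.006, 0.22, 0, 0]
    - [0, -0.004, 0.04, -0.01, 0.33, 0, 0]
    - [0, -0.006, 0.055, -0.014, 0.44, 0, 0]
    - [0, -0.008, 0.07, -0.017, 0.55, 0, 0]
    - [0, -0.008, 0.082, -0.019, 0.66, 0, 0]
    - [0, -0.008, 0.082, -0.019, 0.74, 0, 0]
    - [0, -0.008, 0.082, -0.019, 0.792, 0, 0]
    - [0, -0.008, 0.082, -0.019, 0.792, 0, 0]
    - [0, -0.008, 0.082, -0.019, 0.792, 0, 0]

```text
time: 9.67
tool_pos: [652.3, 28.7, 240.6]
tcp_rot: [-80.4, 89.8, 177.9]
ft_force: [0.4, -0.1, 0.5]
finger_gap: 85.6
```

```bash
python3 - <<'E'
from h import *
import pickle
delta([653,30.3,129],-12); 
s=snapshot('wrist'); save(s,'w6'); t=snapshot('top'); save(t,'t6'); pickle.dump((s,t),open('w6.pkl','wb'))
for p in [(653,30.3,146),(639.5,-33.3,146),(626,-97,175)]: print(proj(s,p))
E
```

```text
t 9.67 pos [652.3  28.7 240.6] gap 85.6 F [ 0.4 -0.1  0.5] jawyaw -11.64 xax [-0.004  0.    -1.   ] q [-2.  15.7 75.   0.  89.6  9.7]
shift [ 0.1116  0.0008 -0.0018] rv [0.0063 0.0007 0.004 ] 0.4
(np.float64(250.68108216778523), np.float64(190.23154760286218))
(np.float64(250.21252560874908), np.float64(268.4105608374911))
(np.float64(249.71761862394334), np.float64(362.8111447847998))
```

View pics/w6.png

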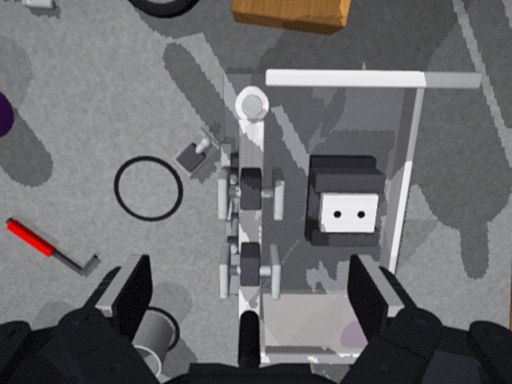

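drive_tool:
  deltas:
    - [0, 0.012, 0.0005, 0, 0.006, 0, 0]
    - [0, 0.03, 0.0005, 0, 0.006, 0, 0]
    - [0, 0.05, 0.0005, 0, 0.006, 0, 0]
    - [0, 0.07, 0.0005, 0, 0.006, 0, 0]
    - [0, 0.09, 0.0005, 0, 0.006, 0, 0]
    - [0, 0.105, 0.0005, 0, 0.006, 0, 0]
    - [0, 0.111, 0.0005, 0, 0.006, 0, 0]
    - [60, 0.111, 0.0005, 0, 0.006, 0, 0]
    - [100, 0.111, 0.0005, 0, 0.006, 0, 0]
    - [130, 0.111, 0.0005, 0, 0.006, 0, 0]
  squeeze: 50

```text
time: 10.6
tool_pos: [654.7, 28.4, 133.7]
tcp_rot: [100.9, 89.9, -1.2]
ft_force: [0.1, -0.5, 0.8]
finger_gap: 51.6
```

drive_tool:
  deltas:
    - [150, 0, 0, 0, 0, 0, 0]
    - [170, 0, 0, 0, 0, 0, 0]
    - [190, 0, 0, 0, 0, 0, 0]
    - [210, 0, 0, 0, 0, 0, 0]
    - [255, 0, 0, 0, 0, 0, 0]
    - [255, 0, 0, 0, 0, 0, 0]
    - [255, 0, 0, 0, 0, 0, 0]
    - [255, 0, 0, 0, 0, 0, 0]
    - [255, 0, 0, 0, 0, 0, 0]
    - [255, 0, 0, 0, 0, 0, 0]
  squeeze: 50

```text
time: 11.43
tool_pos: [653.2, 28.8, 134.4]
tcp_rot: [-95.0, 89.9, 162.9]
ft_force: [-10.2, 0.2, 8.9]
finger_gap: 30.9
```

```bash
python3 - <<'E'
from h import *
st()
s=snapshot('wrist'); save(s,'w7')
E
```

```text
t 11.43 pos [653.2  28.8 134.4] gap 30.9 F [-10.2   0.2   8.9] jawyaw -12.06 xax [-0.001  0.    -1.   ] q [-2.  19.2 82.   0.  78.9 10.1]
```

View pics/w7.png

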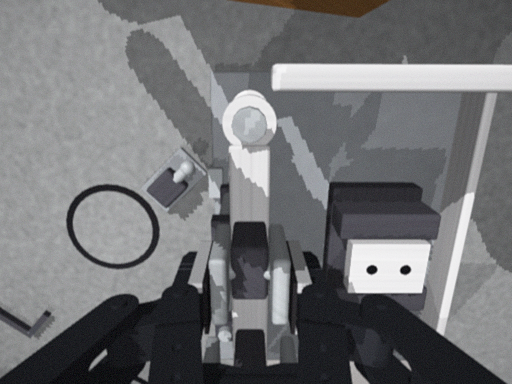

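drive_tool:
  deltas:
    - [150, 0, 0, 0, 0, 0, 0]
    - [80, 0, 0, 0, 0, 0, 0]
    - [0, 0, -0.001, 0, 0, 0, 0]
    - [0, 0, -0.001, 0.003, 0, 0, 0]
    - [0, 0, -0.001, 0.012, 0, 0, 0]
    - [0, 0, -0.001, 0.027, 0, 0, 0]
    - [0, 0, -0.001, 0.042, 0, 0, 0]
    - [0, 0, -0.001, 0.057, 0, 0, 0]
    - [0, 0, -0.001, 0.065, 0, 0, 0]
    - [0, 0, -0.001, 0.065, 0, 0, 0]
  squeeze: 50

```text
time: 12.32
tool_pos: [638.8, -37.8, 132.3]
tcp_rot: [1.3, 90.0, -101.0]
ft_force: [-0.2, 0.4, -0.1]
finger_gap: 85.3
```

```bash
python3 - <<'E'
from h import *
import pickle
delta([639.5,-34,130],-12)
s=snapshot('wrist'); save(s,'w8'); c=snapshot('scene'); cv2.imwrite('pics/c8.png',cv2.resize(c['frame'][150:300,160:360],None,fx=4,fy=4,interpolation=cv2.INTER_CUBIC))
E
```

```text
t 12.32 pos [638.8 -37.8 132.3] gap 85.3 F [-0.2  0.4 -0.1] jawyaw -12.26 xax [-0.    -0.001 -1.   ] q [-8.  17.2 84.7 -0.  78.2  4.3]
shift [ 0.0023 -0.0001 -0.0039] rv [-0.0045  0.0006 -0.    ] 0.3
```

View pics/w8.png

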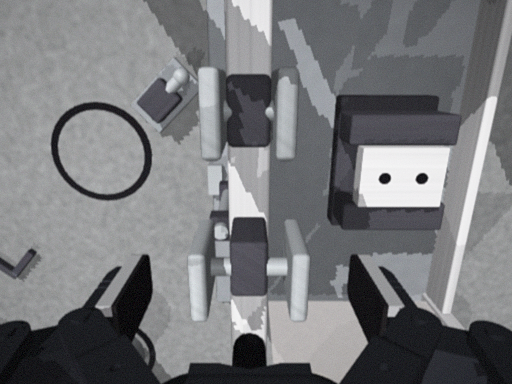

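View pics/c8.png

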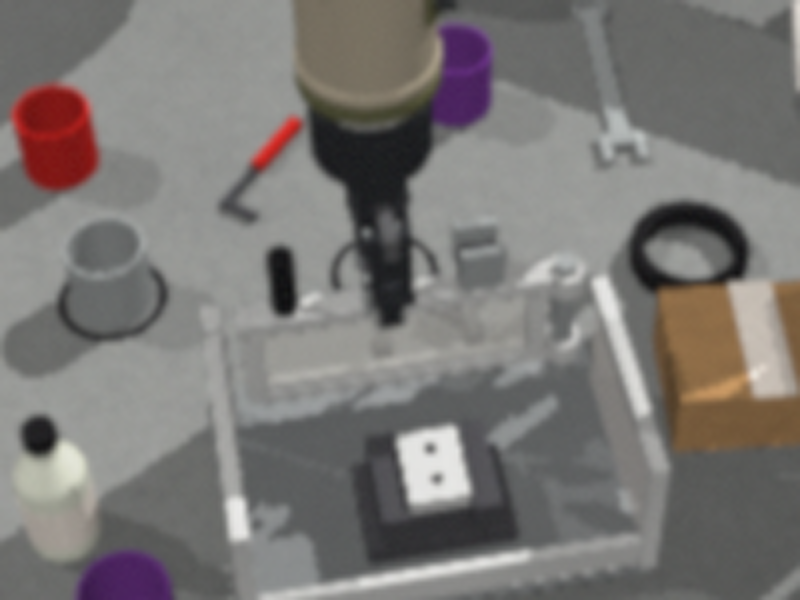

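drive_tool:
  deltas:
    - [40, 0.001, 0, -0.003, 0, 0, 0]
    - [80, 0.001, 0, -0.003, 0, 0, 0]
    - [110, 0.001, 0, -0.003, 0, 0, 0]
    - [130, 0.001, 0, -0.003, 0, 0, 0]
    - [150, 0.001, 0, -0.003, 0, 0, 0]
    - [170, 0.001, 0, -0.003, 0, 0, 0]
    - [200, 0.001, 0, -0.003, 0, 0, 0]
    - [255, 0.001, 0, -0.003, 0, 0, 0]
    - [255, 0.001, 0, -0.003, 0, 0, 0]
    - [255, 0.001, 0, -0.003, 0, 0, 0]
  squeeze: 50

```text
time: 13.25
tool_pos: [640.2, -31.3, 132.1]
tcp_rot: [138.8, 89.9, 36.7]
ft_force: [-2.8, 3.1, 5.4]
finger_gap: 30.8
```

drive_tool:
  deltas:
    - [255, 0, 0, 0, 0, 0, 0]
    - [255, 0, 0, 0, 0, 0, 0]
    - [255, 0, 0, 0, 0, 0, 0]
    - [255, 0, 0, 0, 0, 0, 0]
    - [180, 0, 0, 0, 0, 0, 0]
    - [90, 0, 0, 0, 0, 0, 0]
    - [0, 0, 0, 0, 0, 0, 0]
    - [0, 0, 0, 0, 0, 0, 0]
    - [0, 0, 0, 0, 0, 0, 0]
    - [0, 0, 0, 0, 0, 0, 0]
  squeeze: 50

```text
time: 14.08
tool_pos: [639.8, -32.0, 131.1]
tcp_rot: [-65.4, 90.0, -167.5]
ft_force: [0.7, 0.7, -0.1]
finger_gap: 85.6
```

```bash
python3 - <<'E'
from h import *
delta([626,-97.5,135],-12)
s=snapshot('wrist'); save(s,'w9')
E
```

```text
t 14.08 pos [639.8 -32.  131.1] gap 85.6 F [ 0.7  0.7 -0.1] jawyaw -12.1 xax [-0. -0. -1.] q [-7.4 17.3 84.6 -0.  78.1  4.6]
shift [-0.0039  0.0002  0.0669] rv [-0.0017  0.0001  0.0002] 0.1
```

View pics/w9.png

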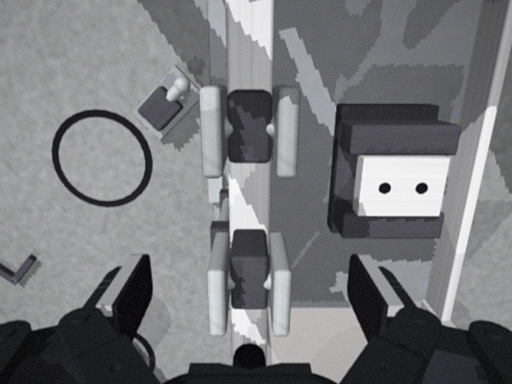

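drive_tool:
  deltas:
    - [0, -0.002, 0, 0.005, 0, 0, 0]
    - [0, -0.004, 0, 0.018, 0, 0, 0]
    - [0, -0.004, 0, 0.035, 0, 0, 0]
    - [0, -0.004, 0, 0.052, 0, 0, 0]
    - [0, -0.004, 0, 0.063, 0, 0, 0]
    - [0, -0.004, 0, 0.0665, 0, 0, 0]
    - [60, -0.004, 0, 0.0665, 0, 0, 0]
    - [120, -0.004, 0, 0.0665, 0, 0, 0]
    - [180, -0.004, 0, 0.0665, 0, 0, 0]
    - [220, -0.004, 0, 0.0665, 0, 0, 0]
  squeeze: 40

```text
time: 14.97
tool_pos: [626.1, -96.2, 135.3]
tcp_rot: [-174.2, 90.0, 83.7]
ft_force: [-0.0, -0.2, -0.1]
finger_gap: 38.6
```

drive_tool:
  deltas:
    - [255, 0, 0, 0, 0, 0, 0]
    - [255, 0, 0, 0, 0, 0, 0]
    - [255, 0, 0, 0, 0, 0, 0]
    - [255, 0, 0, 0, 0, 0, 0]
    - [255, 0, 0, 0, 0, 0, 0]
    - [255, 0, 0, 0, 0, 0, 0]
    - [255, 0, 0, 0, 0, 0, 0]
    - [255, 0, 0, 0, 0, 0, 0]
    - [255, 0, 0, 0, 0, 0, 0]
    - [255, 0, 0, 0, 0, 0, 0]
  squeeze: 40

```text
time: 15.8
tool_pos: [626.1, -96.3, 135.4]
tcp_rot: [-176.4, 90.0, 81.5]
ft_force: [-0.6, 5.0, 1.2]
finger_gap: 17.3
```

```bash
python3 - <<'E'
from h import *
st()
s=snapshot('wrist'); save(s,'w10')
# arc in tool axes (start): hinge is at tool -z*190; opening th moves -y
for th in np.arange(.1,1.45,.1):
    print(round(th,2), 'y',round(-.190*np.sin(th),4),'z',round(-.190*(1-np.cos(th)),4))
E
```

```text
t 15.8 pos [626.1 -96.3 135.4] gap 17.3 F [-0.6  5.   1.2] jawyaw -12.07 xax [ 0.     0.001 -1.   ] q [-13.4  16.   85.7   0.   78.3  -1.4]
0.1 y -0.019 z -0.0009
0.2 y -0.0377 z -0.0038
0.3 y -0.0561 z -0.0085
0.4 y -0.074 z -0.015
0.5 y -0.0911 z -0.0233
0.6 y -0.1073 z -0.0332
0.7 y -0.1224 z -0.0447
0.8 y -0.1363 z -0.0576
0.9 y -0.1488 z -0.0719
1.0 y -0.1599 z -0.0873
1.1 y -0.1693 z -0.1038
1.2 y -0.1771 z -0.1212
1.3 y -0.1831 z -0.1392
1.4 y -0.1872 z -0.1577
```

View pics/w10.png

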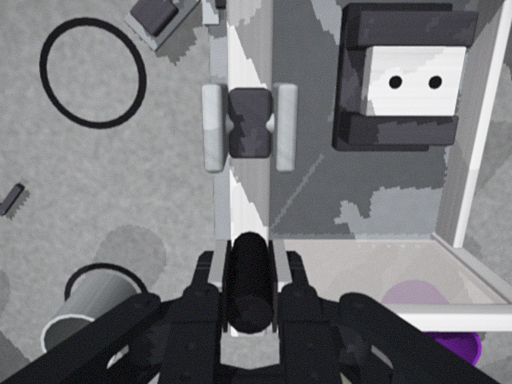

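drive_tool:
  deltas:
    - [255, 0, -0.0057, -0.0001, 0.03, 0, 0]
    - [255, 0, -0.0152, -0.0006, 0.08, 0, 0]
    - [255, 0, -0.0265, -0.0019, 0.14, 0, 0]
    - [255, 0, -0.0377, -0.0038, 0.2, 0, 0]
    - [255, 0, -0.047, -0.0059, 0.25, 0, 0]
    - [255, 0, -0.0561, -0.0085, 0.3, 0, 0]
    - [255, 0, -0.0652, -0.0115, 0.35, 0, 0]
    - [255, 0, -0.074, -0.015, 0.4, 0, 0]
    - [255, 0, -0.0826, -0.019, 0.45, 0, 0]
    - [255, 0, -0.0911, -0.0233, 0.5, 0, 0]
  squeeze: 40

```text
time: 16.68
tool_pos: [542.3, -54.6, 135.4]
tcp_rot: [143.8, 89.9, 12.9]
ft_force: [6.5, 4.8, -2.3]
finger_gap: 16.9
```

```bash
python3 - <<'E'
from h import *
s,R=st()
s=snapshot('wrist'); save(s,'w11')
for th in np.arange(.1,1.0,.1):
    print(round(th,2), 'y',round(-.190*np.sin(th),4),'z',round(-.190*(1-np.cos(th)),4))
E
```

```text
t 16.68 pos [542.3 -54.6 135.4] gap 16.9 F [ 6.5  4.8 -2.3] jawyaw -40.88 xax [ 0.002  0.    -1.   ] q [-1.120e+01  2.700e+00  1.006e+02  1.000e-01  7.670e+01  2.970e+01]
0.1 y -0.019 z -0.0009
0.2 y -0.0377 z -0.0038
0.3 y -0.0561 z -0.0085
0.4 y -0.074 z -0.015
0.5 y -0.0911 z -0.0233
0.6 y -0.1073 z -0.0332
0.7 y -0.1224 z -0.0447
0.8 y -0.1363 z -0.0576
0.9 y -0.1488 z -0.0719
```

View pics/w11.png

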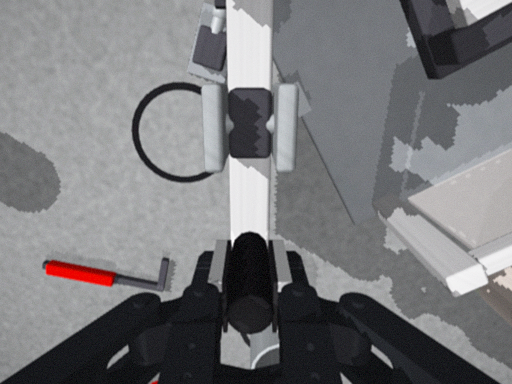

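drive_tool:
  deltas:
    - [255, 0, -0.0095, -0.0002, 0.05, 0, 0]
    - [255, 0, -0.019, -0.0009, 0.1, 0, 0]
    - [255, 0, -0.0284, -0.0021, 0.15, 0, 0]
    - [255, 0, -0.0377, -0.0038, 0.2, 0, 0]
    - [255, 0, -0.047, -0.0059, 0.25, 0, 0]
    - [255, 0, -0.0561, -0.0085, 0.3, 0, 0]
    - [255, 0, -0.0652, -0.0115, 0.35, 0, 0]
    - [255, 0, -0.074, -0.015, 0.4, 0, 0]
    - [255, 0, -0.0826, -0.019, 0.45, 0, 0]
    - [255, 0, -0.0911, -0.0233, 0.5, 0, 0]
  squeeze: 40

```text
time: 17.57
tool_pos: [489.2, 22.0, 135.4]
tcp_rot: [152.0, 89.8, -7.6]
ft_force: [10.5, 2.5, -6.8]
finger_gap: 16.8
```

```bash
python3 - <<'E'
from h import *
s,R=st()
s=snapshot('wrist'); save(s,'w12')
E
```

```text
t 17.57 pos [489.2  22.  135.4] gap 16.8 F [10.5  2.5 -6.8] jawyaw -69.55 xax [ 0.003 -0.    -1.   ] q [ -3.4  -6.1 109.2  -0.   76.8  66.1]
```

View pics/w12.png

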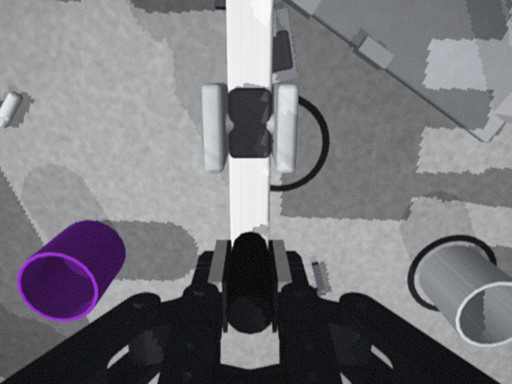

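drive_tool:
  deltas:
    - [255, 0, -0.0095, -0.0002, 0.05, 0, 0]
    - [255, 0, -0.019, -0.0009, 0.1, 0, 0]
    - [255, 0, -0.0284, -0.0021, 0.15, 0, 0]
    - [255, 0, -0.0377, -0.0038, 0.2, 0, 0]
    - [255, 0, -0.047, -0.0059, 0.25, 0, 0]
    - [255, 0, -0.0561, -0.0085, 0.3, 0, 0]
    - [255, 0, -0.0652, -0.0115, 0.35, 0, 0]
    - [255, 0, -0.074, -0.015, 0.4, 0, 0]
    - [255, 0, -0.0826, -0.019, 0.45, 0, 0]
    - [255, 0, -0.0826, -0.019, 0.45, 0, 0]
  squeeze: 40

```text
time: 18.45
tool_pos: [478.2, 106.1, 135.4]
tcp_rot: [168.3, 89.8, -17.1]
ft_force: [8.4, -3.6, -4.0]
finger_gap: 16.8
```

drive_tool:
  deltas:
    - [255, 0, 0, 0, 0, 0, 0]
    - [255, 0, 0, 0, 0, 0, 0]
    - [255, 0, 0, 0, 0, 0, 0]
    - [255, 0, 0, 0, 0, 0, 0]
    - [255, 0, 0, 0, 0, 0, 0]
    - [255, 0, 0, 0, 0, 0, 0]
    - [255, 0, 0, 0, 0, 0, 0]
    - [255, 0, 0, 0, 0, 0, 0]
    - [255, 0, 0, 0, 0, 0, 0]
    - [255, 0, 0, 0, 0, 0, 0]
  squeeze: 40

```text
time: 19.28
tool_pos: [478.1, 104.8, 135.4]
tcp_rot: [157.9, 89.8, -27.3]
ft_force: [7.9, -2.0, -4.6]
finger_gap: 17.2
```

```bash
python3 - <<'E'
from h import *
s,R=st(); p=s['tool_pos'][:2]-np.array([665.5,89]); a=np.arctan2(-p[1],-p[0]); print('angle est',np.arctan2(186,39.5)-a, np.linalg.norm(p),'qd',s['qd'].round(2))
s=snapshot('wrist'); save(s,'w13')
t=snapshot('top'); cv2.imwrite('pics/t13.png',cv2.resize(t['frame'][85:285,100:400],None,fx=2.6,fy=2.6)); 
c=snapshot('scene'); cv2.imwrite('pics/c13.png',cv2.resize(c['frame'][100:325,100:400],None,fx=2.6,fy=2.6))
E
```

```text
t 19.28 pos [478.1 104.8 135.4] gap 17.2 F [ 7.9 -2.  -4.6] jawyaw -95.21 xax [ 0.003 -0.002 -1.   ] q [ 6.400e+00 -6.100e+00  1.092e+02 -1.000e-01  7.680e+01  1.017e+02]
angle est 1.44587319453517 188.07508536757143 qd [ 0.04  0.05 -0.    0.04 -0.1   0.06]
```

View pics/w13.png

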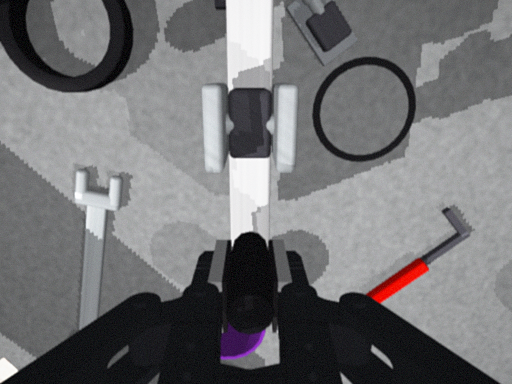

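View pics/c13.png

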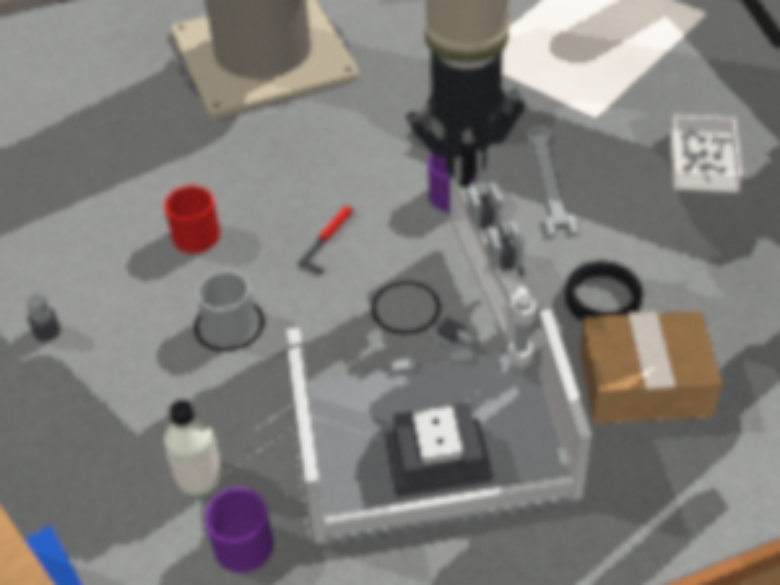

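View pics/t13.png

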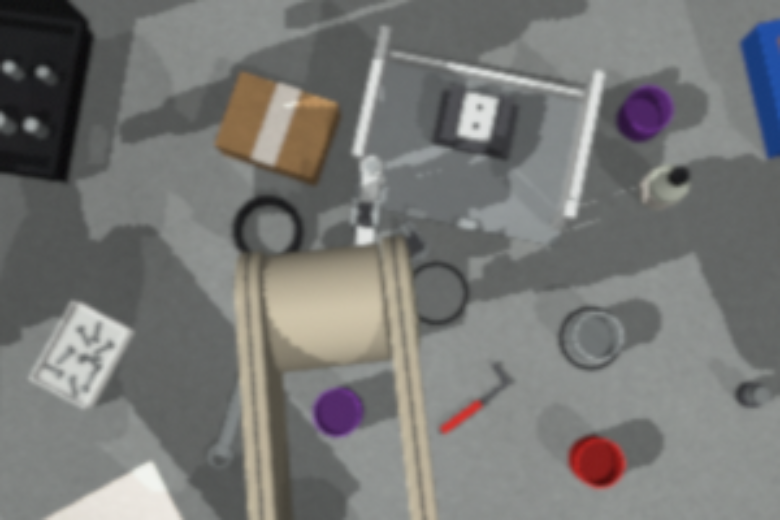

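```bash
python3 -c "
from bench import hand_in; print(hand_in())"
```

```text
the job is handed in; nothing more can be done
None
```

The job is handed in, with every step done in the required order in about 20 s. The hand-in gave no verdict.

**What I did:**
- I slid the steel pot along the bench onto the vacant ring mark and let go of it.
- I squeezed the hinge-side catch fully in, then the one next to the handle post.
- I gripped the handle post, swung the gate past its detent and held it open.

**Last checks:**
- **Pot:** it is upright inside the ring, about 2 mm off centre by the wrist camera. Its position before the slide differed by up to 7 mm between cameras, so I judged the final centring from the ring and pot together in the wrist picture.
- **Catches:** the gripper closed to about 31 mm on each (fully in is 32 mm). The handle-side catch still looked in on the final wrist picture. I last saw the hinge-side one clearly in before the swing.
- **Gate:** it is open about 1.45 rad, worked out from the tool position, with the joints at rest. The fingers are closed on the post at 17 mm, with about 8 N at the wrist.
- **Bystanders:** none appeared moved in the final pictures. I checked this by eye only.

No check failed. The one oddity is that the arm stopped about 3 to 5 mm above the commanded height at the first catch, and the catch still went in.

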